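# Turn a spit fork's thumb screw to the spit's flat and tighten it

## Robot

A 6-joint arm with a two-finger parallel gripper is mounted at the origin on a cart in front of the work surface, level with it; the furniture and walls round the work are solid. World frame = base frame: x ahead of the robot, y to its left, z up, the work surface at z = 0. Lengths are in m, angles in rad, forces in N, time in s.
With the tool pointing down it reaches from about 0.275 to 0.875 m from the base axis. Payload 12.5 kg.
Tool frame: the origin (TCP) lies midway between the tips of the shut fingers; the grasp point (between the pads) lies 19 mm behind it; z points along the fingers, y is the line along which they close (so a half turn about z gives the same grasp; the last joint's range is limited). The gripper opens to 85 mm and grips with 20 to 120 N. Pads are 22 mm wide; open, the fingers measure 114 mm over their backs; the gripper's body (76 mm by 85 mm) begins 54 mm behind the grasp point. The pads swing forward as they close: fully open they stand 13 mm farther back than shut.
Start: joints at [-1.273, 0.351, 1.652, -0, 1.139, -0.085], TCP at [0.205, -0.51, 0.231] pointing down, gripper open.
Joint ranges: [-2.75, 2.75], [-0.79, 2.1], [0.01, 2.65], [-1.57, 4.71], [0.07, 3.14], [-2.87, 2.87]. Speed limits (rad/s): [2.22, 2.22, 2.79, 3.14, 3.14, 3.14].

## Interface

Orientations are given as a unit quaternion [w, x, y, z].
In Python, from workcell import robot, camera, calibration gives the robot as it stands.
- The arm moves only by the tool carry_out, never from a script. Its argument "series" is a list of rows, each an object of numbers: "dx", "dy", "dz": the shift along the tool's x, y, z in cm; "roll": the turn about the tool's z in rad; "fingers": the opening, from 0 (shut) to 1 (fully open). In form: [{"dx": .., "dy": .., "dz": .., "roll": .., "fingers": ..}, ...]. A call has 1 to 12 rows; each row is the pose to reach, as a shift and turn from the pose commanded when the call began, along the tool's axes at that moment; what a row does not reach only later rows make up. A row lasts 1/12 s, in which the tool goes at most 41.7 mm and 7.16 degrees, less where a joint would pass 70% of its speed; a pose out of reach is approached as far as the arm can. A call with a gripper value outside its range is refused whole. The fingers move at their own pace and stop on an object; "newtons" is the grip in N (left out, the last holds). Time passes only in rows, so rows that repeat a pose let the fingers close. It gives the time, the measured TCP pose, the force, the opening and the grip force at its end, in the units of the state.
- robot.state(): the state, without advancing time (a new reading comes with each control period).
- camera(name): name is "scene" or "side" or "wrist"; returns the picture (400x640x3 uint8, blue, green, red); there is no depth.
- calibration(name): a dict with "vertical_fov" (degrees; the focal length in pixels is half the picture's height over the tangent of half this angle, whatever the lens; pixels are square), "cx", "cy" (the principal point, pixels), "camera_from_world" (4x4, takes a point from world to camera coordinates). Camera axes: x right, y up, looking along -z (the intrinsics and any distortion apply to the point x, -y, -z); pixel columns grow to the right and rows downward; lengths in m; the calibration is good to about 2 mm. A picture is of the moment at which its call begins: read the wrist's pose just before it. calibration takes no time and is no camera call; for the wrist camera it gives the pose at the moment of the call.
- robot.finish_job(): hands the job in; it is judged then, once.
The state is a dict: "time_s": time; "q": joint angles; "qvel": joint speeds; "tau": joint torques, N m; "eef_pos": TCP position; "orientation": TCP orientation; "contact_force": force on the tool from outside, world axes, zero at the start; "ft_torque": the same for the moment, N m; "grip_width": finger opening in m; "gripper_force": force on a finger pad.
Only numpy, scipy, OpenCV 4.12 (cv2) and the standard library are available. Lean on these libraries where they do the work, as an engineer would, in place of code of your own. Each camera call takes 0.05 s, during which the arm holds its last target. There are 200 camera calls.

## Task

The roasting spit lies clamped in its stand, ready for the first fork to be set before the meat goes on. The fork has slipped round on the spit: turn it until its thumb screw stands squarely over the flat that runs along the spit, then tighten the thumb screw firmly down on the flat and let go. Do not shove or tip the salt shaker or the filled portion cup that stand beside it.

Things in the scene. Friction and masses are not known exactly. Their poses are not given: they have to be found in the camera images.
- spit_stand: Steel stand: drip tray 190 x 370 x 16 mm with two upright cradles at own y = -148 and +148 mm (up to 148 mm high, 90 mm wide), whose straps clamp the spit, level, its axis 125 mm above the worktop. Origin: centre of the underside; own y along the spit, x across it on the side away from the robot, z up. Fixed to the worktop.
- spit: Steel bar 28 mm in diameter, 350 mm long, held so stiffly (3 N m) that it does not turn. One side is ground flat along its length (flat 16 mm wide, 11.5 mm from the axis); the broad faces of the black grip at its -y end are parallel to the flat. Origin: on the axis, midway between the cradles. Own y: along the bar away from the grip; own z: the way the flat faces, within 0.25 rad of straight up.
- fork: Two-tined steel fork, turns about the spit, cannot slide on it. Collar 45 mm across, 36 mm long, cross plate 108 mm long at its +y end, tines 8.4 mm thick parallel to the spit at own x = -45 and +45 mm, y = 24 to 140 mm. Origin: on the spit's axis, mid-collar, 55 mm from the spit's origin towards the grip. Own y as the spit's; own z along the thumb screw, outward. It faces the flat when its z agrees with the spit's z.
- near_tine (a point): Point on the axis of the fork's tine at own x = -45 mm, 95 mm from the fork's origin along own y (71 mm beyond the cross plate); axes as the fork's. At the start the fork leans 0.55 to 1.3 rad from the flat, screw away from the robot, so this tine, on the robot's side, stands raised. The fork turns with steady friction, 0.12 N m (3 to 6 N down on this tine), and stays where it is left.
- screw_stem: Stem of the thumb screw, rides in the fork's collar and moves 2.3 mm towards the spit for each rad the head is turned clockwise (coarse right-hand thread). Origin on the spit's axis at joint value 0, moving with the stem; axes as the fork's. Its blunt tip, 9 mm across, meets the flat at joint value 1.35 if it faces it squarely, earlier if not.
- thumb_head (a point): Centre of the thumb screw's T-shaped head: a flat-sided steel bar 56 mm long, 11 mm thick, 24 mm high along the screw, 60 mm from the spit's axis (57 mm when tight). Own x: along the 56 mm; own y: across the 11 mm; own z: outward along the screw. Below the bar only a hub and stem, 23 mm across at most, then the collar's boss, 39 mm below the bar's outer end.
- thumb_screw (a joint): Angle of the head in rad, grows as it is turned clockwise seen from outside (tightened). Starts between 0 and 0.2. Light drag (0.15 N m) until the tip meets the flat at 1.35, then it stiffens by about 0.2 N m per rad: firm at about 1.6, hard stop at 1.9. It stays where it is left.
- salt_shaker: Salt shaker, 44 mm across, 90 mm high, stands at the left; origin at the centre of its underside, z up. Not to be disturbed.
- portion_cup_0: Steel portion cup with yellow filling, 61 mm across, 37 mm high, stands at the left; origin at the centre of its underside, z up. Not to be disturbed.

How it is judged:
On the way:
1. the fork is turned until its thumb screw faces the flat of the spit within 0.2 rad (angle between the z axis of fork and the z axis of spit, either way round below 0.2 rad), for 0.2 s.
At the end, for the whole second after the job is handed in: The thumb screw faces the spit's flat within 0.13 rad and its tip bears on the spit with more than 12 N, with the robot clear of it (angle between the z axis of fork and the z axis of spit, either way round below 0.13 rad and contact force between screw_stem and spit above 12 N); the robot touches nothing.
It fails at once if the salt shaker or the filled portion cup is shoved more than 50 mm or tipped over (distance of any of salt_shaker, portion_cup_0 from where it was at the start of the episode above 0.05 m or angle between any of salt_shaker, portion_cup_0's own z axis and vertical above 0.6 rad).
It also fails if it takes over 54 s, if anything falls off the work surface, if the arm or the gripper's body presses on something with over 40 N, if the wrist force passes 120 N, or if a joint passes its speed limit or range.

## Working session

There is one attempt and no reset: what is moved stays moved. The work goes in short steps, Python scripts to look and compute and a tool call to move; the robot and the scene stay as the last step left them, time stands still between calls to the robot, and variables do not carry over. Pictures are saved under pics/ and viewed, at most 10 in all, crops included, and the job is handed in when it is done.

Besides the shell and the picture viewer there is one more tool, called after "Emit:" as name(argument=value, ...) on one line, values as JSON. carry_out: Moves the arm, as the interface text tells. Its arguments: {"type":"object","properties":{"series":{"type":"array","items":{"type":"object","properties":{"dx":{"type":"number"},"dy":{"type":"number"},"dz":{"type":"number"},"roll":{"type":"number"},"fingers":{"type":"number"}}}},"newtons":{"type":"number"}},"required":["series"]}

```bash
mkdir -p pics; python3 - <<'E'
from workcell import robot,camera,calibration
import cv2,numpy as np
for n in("scene","side"):
    cv2.imwrite(f"pics/{n}0.png",camera(n)); c=calibration(n); print(n,{k:(np.round(v,4).tolist() if not isinstance(v,str) else v) for k,v in c.items()})
s=robot.state();print(s)
E
```

```text
scene {'vertical_fov': 53.6241, 'cx': 321.8098, 'cy': 195.4472, 'camera_from_world': [[-0.8614, -0.5075, -0.0214, 0.5428], [0.1772, -0.3398, 0.9237, -0.1696], [-0.4761, 0.7918, 0.3826, -0.9803], [0.0, 0.0, 0.0, 1.0]]}
side {'vertical_fov': 50.8713, 'cx': 322.345, 'cy': 200.2551, 'camera_from_world': [[0.9995, -0.0316, 0.0032, -0.5291], [0.0114, 0.4516, 0.8921, -0.1857], [-0.0296, -0.8917, 0.4518, -0.9063], [0.0, 0.0, 0.0, 1.0]]}
{'time_s': 0.1, 'q': array([-1.27260145e+00,  3.51176460e-01,  1.65234501e+00,  1.30751029e-05,
        1.13911876e+00, -8.46056848e-02]), 'qvel': array([ 0.00124474, -0.00099255, -0.00316296, -0.00069809,  0.00102242,
        0.00036189]), 'tau': array([ 5.14709645e-04, -5.06835365e+01, -2.91876125e+01, -9.89485920e-05,
        2.64145441e-03, -3.68408237e-08]), 'eef_pos': array([ 0.20537252, -0.50989921,  0.23082123]), 'orientation': array([-5.21433473e-04,  9.81739203e-01,  1.90231078e-01, -4.99285396e-05]), 'contact_force': array([-0.72021279, -0.17456935, -0.53094923]), 'ft_torque': array([0.01782219, 0.01158939, 0.02353506]), 'gripper_force': 0.0, 'grip_width': 0.08541992653048364}
```

View pics/scene0.png

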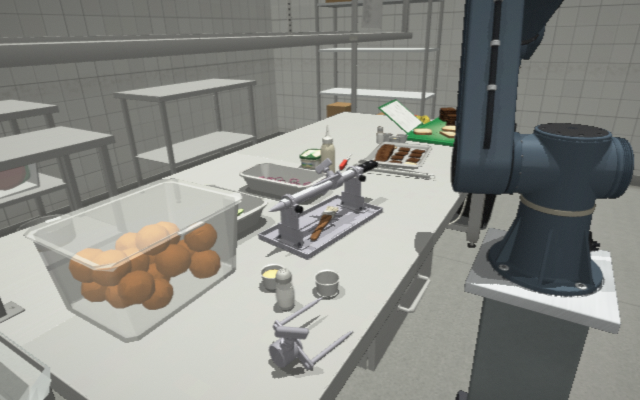

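View pics/side0.png

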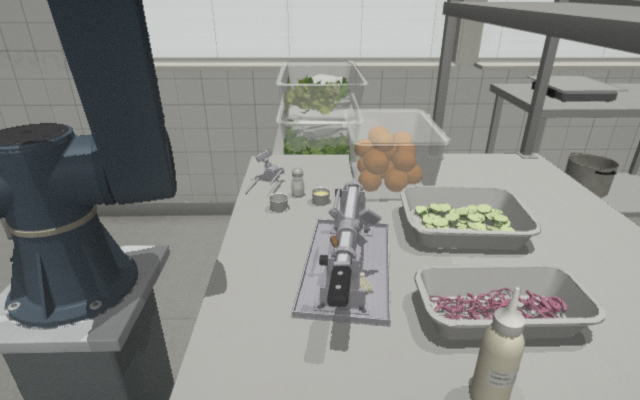

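```bash
python3 - <<'E'
import cv2,numpy as np
a=cv2.imread("pics/scene0.png")[145:255,250:400];b=cv2.imread("pics/side0.png")[175:320,285:405]
a=cv2.resize(a,None,fx=3,fy=3,interpolation=2);b=cv2.resize(b,None,fx=3,fy=3,interpolation=2)
o=np.zeros((440,800,3),np.uint8);o[:330,:440]=a[:330,:440];o[:435,440:]=b[:435,:360];cv2.imwrite("pics/c.png",o)
E
```

```text
(no output)
```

View pics/c.png

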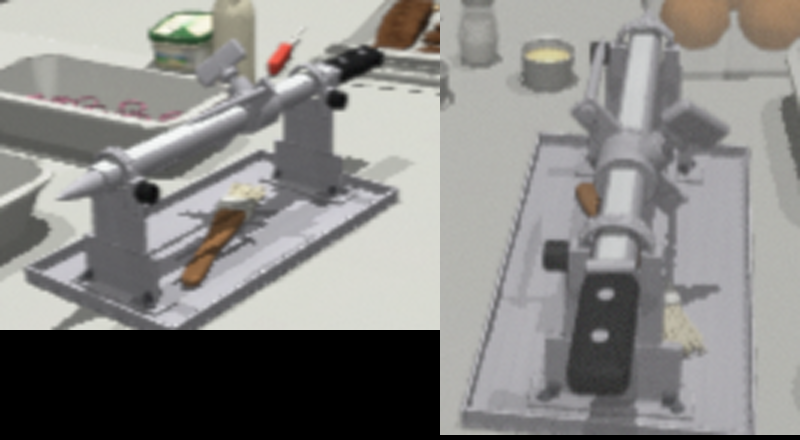

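```bash
cat >h.py <<'E'
from workcell import robot,camera,calibration
import cv2,numpy as np
from scipy.spatial.transform import Rotation as R
def ray(c,u,v):
    f=200/np.tan(np.radians(c["vertical_fov"])/2); T=np.array(c["camera_from_world"])
    d=np.array([(u-c["cx"])/f,-(v-c["cy"])/f,-1]); return -T[:3,:3].T@T[:3,3], T[:3,:3].T@d
def onz(c,u,v,z):
    o,d=ray(c,u,v); return o+d*(z-o[2])/d[2]
def proj(c,p):
    f=200/np.tan(np.radians(c["vertical_fov"])/2); T=np.array(c["camera_from_world"])
    q=T[:3,:3]@np.array(p)+T[:3,3]; return c["cx"]+f*q[0]/-q[2], c["cy"]-f*q[1]/-q[2]
def tcpR(s):
    w,x,y,z=s["orientation"]; return R.from_quat([x,y,z,w]).as_matrix()
E
python3 - <<'E'
from h import *
np.set_printoptions(precision=4,suppress=True)
c=calibration("side")
P=np.array([onz(c,285+(u-440)/3,175+v/3,.016) for u,v in((462,412),(752,415),(748,150),(540,137))])
print(P,P.mean(0),[np.linalg.norm(P[i]-P[i-1]) for i in range(4)])
s=robot.state();M=tcpR(s);w=calibration("wrist");T=np.array(w["camera_from_world"])
print(M);print("cam in tool",M.T@(-T[:3,:3].T@T[:3,3]-s["eef_pos"]),"look",M.T@-T[2,:3],"right",M.T@T[0,:3],w["vertical_fov"],w.keys())
for n,u,v in(("salt",298,195),("cup",321,202)):print(n,onz(c,u,v,0))
E
```

```text
[[ 0.4677 -0.112   0.016 ]
 [ 0.6542 -0.12    0.016 ]
 [ 0.7092  0.2167  0.016 ]
 [ 0.5262  0.2446  0.016 ]] [0.5893 0.0573 0.016 ] [np.float64(0.3613822680005878), np.float64(0.18666112959269465), np.float64(0.34116201879104957), np.float64(0.18507186061839467)]
[[ 0.9276  0.3735 -0.0003]
 [ 0.3735 -0.9276  0.001 ]
 [ 0.0001 -0.001  -1.    ]]
cam in tool [ 0.0768  0.0001 -0.1419] look [-0.3036 -0.0005  0.9528] right [-0.0002  1.      0.0005] 61.78003528200293 dict_keys(['vertical_fov', 'cx', 'cy', 'camera_from_world'])
salt [0.4673 0.4357 0.    ]
cup [0.5375 0.386  0.    ]
```

Emit:
carry_out(series=[{"dx":0,"dy":0,"dz":-4,"roll":0},{"dx":52.4,"dy":-31.1,"dz":-4,"roll":-1.03},{"dx":52.4,"dy":-31.1,"dz":-4,"roll":-1.03},{"dx":52.4,"dy":-31.1,"dz":-4,"roll":-1.03},{"dx":52.4,"dy":-31.1,"dz":-4,"roll":-1.03},{"dx":52.4,"dy":-31.1,"dz":-4,"roll":-1.03},{"dx":52.4,"dy":-31.1,"dz":-4,"roll":-1.03},{"dx":52.4,"dy":-31.1,"dz":-4,"roll":-1.03},{"dx":52.4,"dy":-31.1,"dz":-4,"roll":-1.03},{"dx":52.4,"dy":-31.1,"dz":-4,"roll":-1.03},{"dx":52.4,"dy":-31.1,"dz":-4,"roll":-1.03},{"dx":52.4,"dy":-31.1,"dz":-4,"roll":-1.03}])

```text
schema error: expected keys dx, dy, dz, roll, fingers
```

Emit:
carry_out(series=[{"dx":0,"dy":0,"dz":-4,"roll":0,"fingers":1},{"dx":52.4,"dy":-31.1,"dz":-4,"roll":-1.03,"fingers":1},{"dx":52.4,"dy":-31.1,"dz":-4,"roll":-1.03,"fingers":1},{"dx":52.4,"dy":-31.1,"dz":-4,"roll":-1.03,"fingers":1},{"dx":52.4,"dy":-31.1,"dz":-4,"roll":-1.03,"fingers":1},{"dx":52.4,"dy":-31.1,"dz":-4,"roll":-1.03,"fingers":1},{"dx":52.4,"dy":-31.1,"dz":-4,"roll":-1.03,"fingers":1},{"dx":52.4,"dy":-31.1,"dz":-4,"roll":-1.03,"fingers":1},{"dx":52.4,"dy":-31.1,"dz":-4,"roll":-1.03,"fingers":1},{"dx":52.4,"dy":-31.1,"dz":-4,"roll":-1.03,"fingers":1},{"dx":52.4,"dy":-31.1,"dz":-4,"roll":-1.03,"fingers":1},{"dx":52.4,"dy":-31.1,"dz":-4,"roll":-1.03,"fingers":1}])

```text
time_s: 1.1
eef_pos: [0.4844, -0.1439, 0.2712]
orientation: [-0.0, 0.761, 0.649, -0.0]
contact_force: [0.9, -0.0, -0.1]
grip_width: 0.0854
gripper_force: 0.0
```

Emit:
carry_out(series=[{"dx":12.5,"dy":6.8,"dz":0,"roll":0,"fingers":1},{"dx":12.5,"dy":6.8,"dz":0,"roll":0,"fingers":1},{"dx":12.5,"dy":6.8,"dz":0,"roll":0,"fingers":1},{"dx":12.5,"dy":6.8,"dz":0,"roll":0,"fingers":1},{"dx":12.5,"dy":6.8,"dz":0,"roll":0,"fingers":1},{"dx":12.5,"dy":6.8,"dz":0,"roll":0,"fingers":1}])

```text
time_s: 1.6
eef_pos: [0.5705, -0.0325, 0.2706]
orientation: [-0.0, 0.76, 0.65, -0.0]
contact_force: [-0.6, -0.7, 0.0]
grip_width: 0.0854
gripper_force: 0.0
```

```bash
python3 - <<'E'
from h import *
im=camera("wrist");cv2.imwrite("pics/w1.png",im);print(robot.state()["eef_pos"],tcpR(robot.state()))
E
```

```text
[ 0.57012228 -0.03334909  0.27084116] [[ 1.56940517e-01  9.87607503e-01 -1.04615899e-03]
 [ 9.87608029e-01 -1.56940676e-01 -7.07504686e-05]
 [-2.34058593e-04 -1.02209141e-03 -9.99999450e-01]]
```

View pics/w1.png

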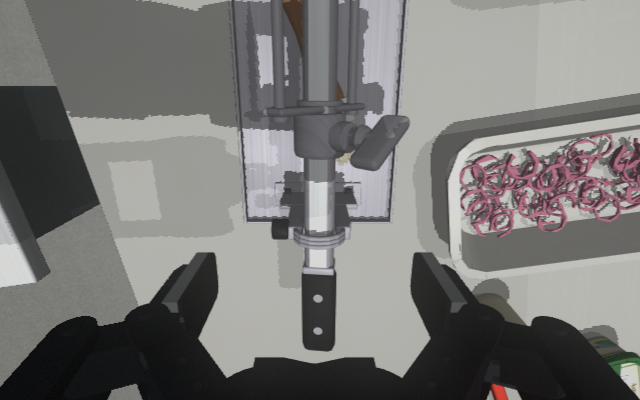

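```bash
python3 - <<'E'
from h import *
im=cv2.imread("pics/w1.png")
o=np.hstack([cv2.resize(im[160:280,280:360],None,fx=5,fy=5,interpolation=0),cv2.resize(im[0:120,280:360],None,fx=5,fy=5,interpolation=0)])
cv2.imwrite("pics/w1c.png",o)
g=im.mean(2).astype(int)
for r in (5,30,60,80,185,200,210,258,290,330):print(r,g[r,295:346].tolist())
c=calibration("wrist")
for z in(.125,.1365,.016):print(z,onz(c,320,70,z),onz(c,320,185,z))
d=np.array([.157,.988,0])
E
```

```text
5 [54, 55, 56, 55, 54, 53, 55, 60, 68, 73, 78, 82, 89, 116, 131, 130, 130, 129, 130, 129, 130, 131, 132, 133, 134, 135, 134, 134, 134, 135, 133, 131, 130, 129, 114, 100, 98, 97, 93, 90, 87, 84, 79, 91, 103, 105, 107, 107, 109, 112, 110]
30 [48, 50, 53, 53, 54, 54, 54, 59, 67, 72, 80, 83, 87, 114, 132, 131, 129, 128, 129, 129, 129, 131, 130, 133, 133, 134, 133, 133, 134, 135, 132, 129, 129, 125, 110, 99, 97, 96, 94, 89, 85, 83, 83, 94, 105, 105, 105, 107, 109, 108, 107]
60 [83, 81, 81, 84, 96, 106, 97, 74, 65, 71, 77, 78, 81, 109, 129, 131, 128, 128, 129, 129, 129, 130, 130, 131, 132, 133, 130, 132, 135, 134, 132, 130, 131, 119, 103, 98, 96, 94, 90, 87, 83, 78, 91, 104, 106, 106, 105, 106, 107, 107, 106]
80 [83, 81, 82, 93, 104, 107, 108, 92, 68, 69, 77, 78, 81, 108, 127, 131, 129, 128, 128, 128, 128, 130, 129, 130, 132, 131, 130, 131, 132, 133, 132, 131, 132, 116, 98, 96, 93, 92, 89, 84, 82, 77, 90, 105, 106, 105, 105, 107, 106, 105, 107]
185 [84, 86, 85, 84, 84, 84, 85, 95, 96, 91, 98, 111, 120, 135, 184, 209, 207, 206, 206, 206, 209, 210, 208, 209, 212, 213, 213, 214, 214, 214, 214
[... 833 characters left out ...]

290 [177, 177, 177, 176, 176, 176, 133, 57, 49, 48, 49, 50, 52, 52, 51, 52, 52, 52, 51, 53, 53, 53, 53, 54, 53, 54, 54, 55, 55, 55, 55, 56, 56, 56, 55, 53, 51, 51, 49, 49, 60, 139, 176, 177, 176, 177, 176, 177, 177, 176, 177]
330 [175, 174, 174, 175, 174, 174, 155, 99, 43, 45, 45, 47, 48, 48, 48, 48, 48, 47, 126, 165, 165, 164, 165, 165, 165, 165, 143, 91, 48, 49, 49, 50, 49, 49, 49, 48, 46, 47, 44, 52, 136, 175, 176, 175, 175, 175, 175, 175, 176, 175, 175]
0.125 [0.58793904 0.05374032 0.125     ] [ 0.57321651 -0.04223562  0.125     ]
0.1365 [0.58769272 0.05330936 0.1365    ] [ 0.57355869 -0.03883014  0.1365    ]
0.016 [0.59027381 0.05782516 0.016     ] [ 0.56997327 -0.07451368  0.016     ]
```

View pics/w1c.png

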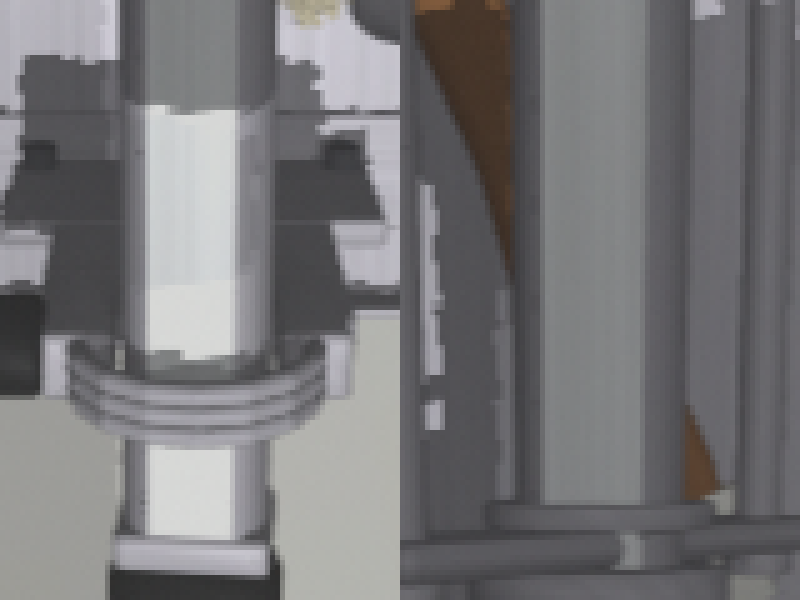

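Emit:
carry_out(newtons=40, series=[{"dx":13.3,"dy":-3.4,"dz":0,"roll":0,"fingers":0},{"dx":13.3,"dy":-3.4,"dz":0,"roll":0,"fingers":0},{"dx":13.3,"dy":-3.4,"dz":0,"roll":0,"fingers":0},{"dx":13.3,"dy":-3.4,"dz":0,"roll":0,"fingers":0},{"dx":13.3,"dy":-3.4,"dz":0,"roll":0,"fingers":0},{"dx":13.3,"dy":-3.4,"dz":0,"roll":0,"fingers":0},{"dx":13.3,"dy":-3.4,"dz":3.5,"roll":0,"fingers":0},{"dx":13.3,"dy":-3.4,"dz":7,"roll":0,"fingers":0},{"dx":13.3,"dy":-3.4,"dz":8.5,"roll":0,"fingers":0},{"dx":13.3,"dy":-3.4,"dz":9,"roll":0,"fingers":0},{"dx":13.3,"dy":-3.4,"dz":9.5,"roll":0,"fingers":0},{"dx":13.3,"dy":-3.4,"dz":10,"roll":0,"fingers":0}])

```text
time_s: 2.65
eef_pos: [0.5587, 0.1024, 0.1721]
orientation: [0.001, 0.761, 0.649, 0.001]
contact_force: [0.9, 0.0, 0.5]
grip_width: 0.0001
gripper_force: 0.0
```

Emit:
carry_out(series=[{"dx":0,"dy":0,"dz":0.5,"roll":0,"fingers":0},{"dx":0,"dy":0,"dz":1.0,"roll":0,"fingers":0},{"dx":0,"dy":0,"dz":1.5,"roll":0,"fingers":0},{"dx":0,"dy":0,"dz":2.0,"roll":0,"fingers":0},{"dx":0,"dy":0,"dz":2.5,"roll":0,"fingers":0},{"dx":0,"dy":0,"dz":3.0,"roll":0,"fingers":0},{"dx":0,"dy":0,"dz":3.5,"roll":0,"fingers":0},{"dx":0,"dy":0,"dz":4.0,"roll":0,"fingers":0},{"dx":0,"dy":0,"dz":4.3,"roll":0,"fingers":0},{"dx":0,"dy":0,"dz":4.6,"roll":0,"fingers":0},{"dx":0,"dy":0,"dz":4.6,"roll":0,"fingers":0}])

```text
time_s: 3.57
eef_pos: [0.5584, 0.1034, 0.1253]
orientation: [0.0, 0.761, 0.649, 0.0]
contact_force: [0.2, -0.7, 0.4]
grip_width: 0.0002
gripper_force: 0.0
```

```bash
python3 - <<'E'
from h import *
s=robot.state();print(s["eef_pos"],s["contact_force"])
im=camera("wrist");cv2.imwrite("pics/w2.png",im)
E
```

```text
[0.5583756  0.10340904 0.12525694] [ 0.15859309 -0.6776073   0.41126357]
```

View pics/w2.png

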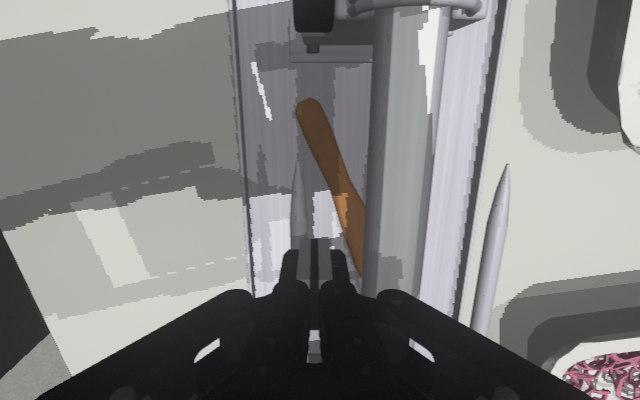

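```bash
python3 - <<'E'
from h import *
c=calibration("wrist")
yd=np.array([.152,.988,0]);xd=np.array([.988,-.152,0]);Z=np.array([0,0,1.])
O=np.array([.580,.004,.125])
# vertical plane across the spit through tips: measure tip points
for u,v in((299,165),(507,165)):
    o,d=ray(c,u,v)
    for Y in (.137,.14,.143):
        t=((O+Y*yd-o)@yd)/(d@yd);p=o+t*d-O;print(Y,round(p@xd,4),round(p[2],4))
for row in(60,120):
    print([np.round(onz(c,u,row,.125),4) for u in (380,448)])
# spit axis check: bar edges
print(calibration("wrist")["cx"])
g=cv2.imread("pics/w2.png").mean(2).astype(int)
for r in (60,120,200):print(r,g[r,362:452].tolist())
E
```

```text
0.137 -0.0438 -0.0086
0.14 -0.0432 0.0043
0.143 -0.0426 0.0172
0.137 0.0509 -0.0062
0.14 0.0434 0.0065
0.143 0.0359 0.0192
[array([0.5973, 0.1849, 0.125 ]), array([0.6239, 0.1807, 0.125 ])]
[array([0.5949, 0.1616, 0.125 ]), array([0.623 , 0.1571, 0.125 ])]
313.9717384732549
60 [95, 94, 95, 94, 95, 94, 95, 95, 110, 113, 88, 67, 71, 71, 73, 76, 78, 83, 84, 86, 91, 94, 93, 94, 96, 97, 98, 99, 120, 146, 154, 155, 155, 154, 155, 154, 154, 153, 155, 154, 154, 155, 155, 155, 157, 156, 157, 156, 155, 154, 155, 155, 156, 158, 159, 159, 160, 214, 238, 237, 238, 237, 237, 237, 237, 238, 237, 238, 237, 237, 238, 237, 226, 197, 185, 183, 177, 174, 172, 166, 158, 149, 148, 183, 204, 203, 203, 205, 203, 203]
120 [121, 120, 119, 119, 120, 122, 121, 96, 68, 72, 72, 75, 78, 79, 84, 87, 88, 92, 95, 94, 91, 89, 95, 100, 115, 141, 154, 157, 157, 156, 156, 156, 155, 155, 155, 154, 156, 155, 155, 156, 158, 159, 157, 157, 156, 157, 157, 158, 159, 159, 161, 162, 162, 163, 163, 162, 161, 160, 158, 159, 160, 160, 159, 158, 156, 156, 144, 127, 120, 120, 153, 176, 171, 165, 155, 144, 170, 202, 209, 208, 208, 207, 206, 206, 206, 207, 209, 213, 214, 214]
200 [90, 97, 97, 85, 72, 70, 73, 76, 80, 82, 87, 89, 91, 96, 96, 97, 101, 102, 102, 114, 142, 157, 158, 158, 157, 157, 156, 155, 155, 155, 156, 156, 156, 156, 157, 159, 159, 158, 160, 159, 159, 160, 161, 160, 162, 162, 163, 164, 163, 162, 160, 159, 159, 158, 157, 156, 155, 154, 144, 128, 121, 120, 119, 118, 115, 111, 108, 118, 175, 207, 207, 206, 206, 204, 202, 202, 203, 207, 210, 210, 208, 203, 203, 205, 205, 202, 199, 197, 201, 204]
```

Emit:
carry_out(series=[{"dx":0,"dy":0,"dz":-4,"roll":0,"fingers":0},{"dx":0,"dy":0,"dz":-8,"roll":0,"fingers":0},{"dx":0,"dy":0,"dz":-12,"roll":0,"fingers":1},{"dx":-3,"dy":1,"dz":-14.6,"roll":0,"fingers":1},{"dx":-7,"dy":2,"dz":-14.6,"roll":0,"fingers":1},{"dx":-11,"dy":3,"dz":-14.6,"roll":0,"fingers":1},{"dx":-13.3,"dy":3.4,"dz":-14.6,"roll":0,"fingers":1},{"dx":-13.3,"dy":3.4,"dz":-14.6,"roll":0,"fingers":1},{"dx":-13.3,"dy":3.4,"dz":-14.6,"roll":0,"fingers":1}])

```text
time_s: 4.37
eef_pos: [0.5707, -0.0344, 0.2715]
orientation: [0.0, 0.761, 0.648, 0.0]
contact_force: [-1.0, 0.2, -0.5]
grip_width: 0.0832
gripper_force: 0.0
```

```bash
python3 - <<'E'
from h import *
s=robot.state();print(s["eef_pos"],tcpR(s))
im=camera("wrist");cv2.imwrite("pics/w3.png",im);cv2.imwrite("pics/w3c.png",cv2.resize(im[0:200,230:430],None,fx=3,fy=3,interpolation=0))
g=im.mean(2).astype(int)
for r in (15,35,60,80):print(r,g[r,245:395].tolist())
E
```

```text
[ 0.57071448 -0.03440218  0.27150234] [[ 1.59716458e-01  9.87162689e-01  6.92157772e-04]
 [ 9.87162929e-01 -1.59716468e-01 -4.01264528e-05]
 [ 7.09376578e-05  6.89681348e-04 -9.99999760e-01]]
15 [82, 93, 101, 104, 105, 105, 106, 105, 105, 104, 93, 82, 85, 90, 95, 101, 103, 99, 94, 90, 82, 81, 96, 105, 105, 104, 94, 84, 83, 82, 82, 84, 83, 84, 84, 84, 83, 83, 83, 83, 73, 55, 47, 49, 52, 52, 53, 54, 54, 53, 53, 52, 55, 53, 53, 59, 65, 72, 77, 82, 84, 110, 128, 130, 128, 127, 128, 127, 128, 130, 130, 131, 133, 132, 132, 132, 134, 134, 132, 130, 128, 127, 112, 98, 96, 95, 93, 89, 87, 83, 79, 90, 103, 104, 104, 106, 107, 109, 108, 107, 106, 107, 107, 107, 106, 107, 106, 106, 107, 108, 106, 105, 105, 106, 108, 108, 108, 109, 111, 109, 107, 106, 151, 178, 175, 172, 129, 74, 83, 90, 94, 101, 105, 106, 102, 98, 93, 142, 176, 176, 172, 173, 176, 177, 179, 178, 180, 180, 177, 175]
35 [82, 81, 81, 83, 84, 96, 105, 105, 104, 147, 175, 153, 106, 84, 91, 96, 101, 103, 100, 94, 90, 82, 90, 107, 112, 110, 119, 137, 153, 136, 106, 94, 83, 84, 85, 86, 84, 81, 82, 84, 83, 82, 83, 85, 83, 82, 82, 82, 83,
[... 1186 characters left out ...]
0 [82, 81, 82, 83, 83, 83, 92, 102, 106, 106, 104, 103, 104, 156, 155, 128, 147, 160, 174, 178, 162, 149, 137, 115, 140, 179, 189, 187, 144, 82, 83, 83, 81, 82, 83, 84, 85, 84, 83, 82, 83, 83, 81, 81, 83, 84, 82, 82, 83, 82, 82, 81, 93, 104, 106, 105, 84, 65, 71, 78, 78, 88, 116, 129, 128, 128, 127, 126, 127, 128, 128, 130, 130, 131, 130, 129, 131, 132, 131, 131, 131, 122, 105, 97, 95, 92, 90, 87, 83, 79, 69, 70, 93, 105, 104, 104, 105, 105, 105, 106, 108, 107, 105, 105, 105, 105, 108, 108, 104, 103, 105, 106, 106, 108, 108, 107, 109, 109, 107, 107, 158, 185, 184, 146, 84, 81, 89, 94, 101, 103, 104, 101, 98, 116, 163, 184, 181, 183, 185, 184, 184, 184, 186, 187, 184, 182, 181, 182, 169, 157]
```

View pics/w3c.png

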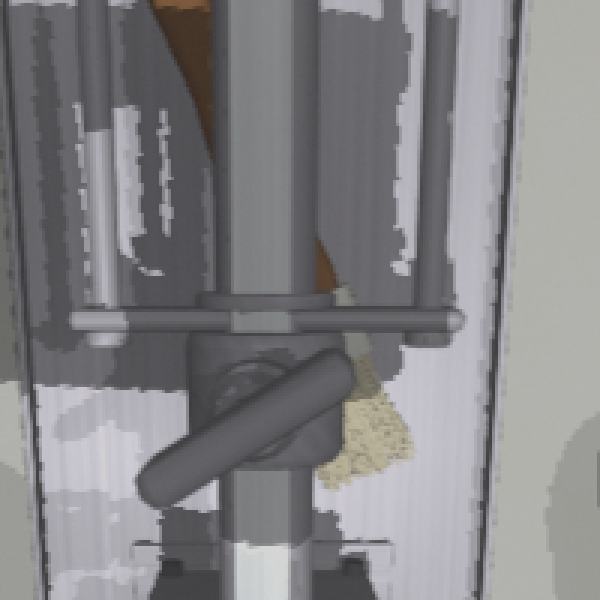

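```bash
python3 - <<'E'
from h import *
c=calibration("wrist");s=robot.state();M=tcpR(s)
a=onz(c,282.7,161.7,.194);b=onz(c,341.7,122.7,.194);print(a,b,np.linalg.norm(a-b),(a+b)/2,np.degrees(np.arctan2(*(b-a)[1::-1])))
print("spit y dir",np.arctan2(.988,.152))
print(onz(c,317.3,142,.125),"q",s["q"])
m=(a+b)/2; print("move in tool (m)",M.T@(m-s["eef_pos"]), "yaw",np.arctan2(M[1,0],M[0,0]))
E
```

```text
[ 0.55376773 -0.00197365  0.194     ] [0.59620715 0.01725878 0.194     ] 0.046593890880090555 [0.57498744 0.00764256 0.194     ] 24.378785682230305
spit y dir 1.4181469983996315
[ 0.5775862  -0.00374707  0.125     ] q [-1.39909832e-01  3.52697047e-01  1.54633440e+00  2.13671899e-04
  1.24207825e+00  1.90742859e-02]
move in tool (m) [ 0.04114665 -0.00228476  0.07744967] yaw 1.411743328135464
```

Emit:
carry_out(series=[{"dx":4.1,"dy":-0.2,"dz":-1,"roll":-0.12,"fingers":0.5},{"dx":4.1,"dy":-0.2,"dz":-1,"roll":-0.24,"fingers":0.5},{"dx":4.1,"dy":-0.2,"dz":-1,"roll":-0.36,"fingers":0.5},{"dx":4.1,"dy":-0.2,"dz":-1,"roll":-0.48,"fingers":0.5},{"dx":4.1,"dy":-0.2,"dz":-1,"roll":-0.6,"fingers":0.5},{"dx":4.1,"dy":-0.2,"dz":-1,"roll":-0.72,"fingers":0.5},{"dx":4.1,"dy":-0.2,"dz":-1,"roll":-0.84,"fingers":0.5},{"dx":4.1,"dy":-0.2,"dz":-1,"roll":-0.96,"fingers":0.5},{"dx":4.1,"dy":-0.2,"dz":-1,"roll":-1.08,"fingers":0.5},{"dx":4.1,"dy":-0.2,"dz":-1,"roll":-1.2,"fingers":0.5},{"dx":4.1,"dy":-0.2,"dz":-1,"roll":-1.32,"fingers":0.5},{"dx":4.1,"dy":-0.2,"dz":-1,"roll":-1.44,"fingers":0.5}])

```text
time_s: 5.42
eef_pos: [0.575, 0.009, 0.2814]
orientation: [0.0, 0.14, 0.99, 0.0]
contact_force: [-0.2, -0.5, 0.3]
grip_width: 0.0423
gripper_force: 0.0
```

Emit:
carry_out(series=[{"dx":0,"dy":0,"dz":0,"roll":-0.12,"fingers":0.5},{"dx":0,"dy":0,"dz":0,"roll":-0.24,"fingers":0.5},{"dx":0,"dy":0,"dz":0,"roll":-0.36,"fingers":0.5},{"dx":0,"dy":0,"dz":0,"roll":-0.48,"fingers":0.5},{"dx":0,"dy":0,"dz":0,"roll":-0.6,"fingers":0.5},{"dx":0,"dy":0,"dz":0,"roll":-0.71,"fingers":0.5},{"dx":0,"dy":0,"dz":0,"roll":-0.71,"fingers":0.5}])

```text
time_s: 6.0
eef_pos: [0.575, 0.0089, 0.2814]
orientation: [0.0, -0.212, 0.977, 0.0]
contact_force: [-0.6, 0.8, 0.1]
grip_width: 0.0425
gripper_force: 0.0
```

```bash
python3 - <<'E'
from h import *
s=robot.state();M=tcpR(s);print(s["eef_pos"],np.arctan2(M[1,0],M[0,0]),s["q"],M.T@(np.array([.575,.0076,.176])-s["eef_pos"]))
im=camera("wrist");cv2.imwrite("pics/w4.png",im)
c=calibration("wrist")
for p in ([.575,.0076,.194],[.55377,-.00197,.194],[.5962,.01726,.194]):print(proj(c,p))
E
```

```text
[0.57502156 0.00889089 0.28138237] -2.713859550922741 [-6.55540661e-02  3.51172319e-01  1.52385408e+00  1.57510216e-04
  1.26630134e+00 -2.06413070e+00] [ 0.00058718 -0.00116638  0.10538218]
(np.float64(312.4696307483536), np.float64(198.07055333141847))
(np.float64(312.3278441001061), np.float64(166.6981755302237))
(np.float64(312.73009674108835), np.float64(227.67778790529792))
```

View pics/w4.png

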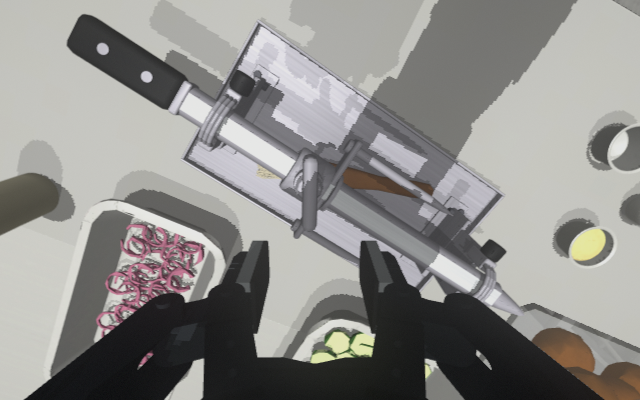

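Emit:
carry_out(newtons=20, series=[{"dx":0,"dy":-0.2,"dz":3,"roll":0,"fingers":0.5},{"dx":0,"dy":-0.2,"dz":6,"roll":0,"fingers":0.5},{"dx":0,"dy":-0.2,"dz":8.5,"roll":0,"fingers":0.4},{"dx":0,"dy":-0.2,"dz":10,"roll":0,"fingers":0.3},{"dx":0,"dy":-0.2,"dz":10.4,"roll":0,"fingers":0.18},{"dx":0,"dy":-0.2,"dz":10.4,"roll":0,"fingers":0.18},{"dx":0,"dy":-0.2,"dz":10.4,"roll":0,"fingers":0.18},{"dx":0,"dy":-0.2,"dz":10.4,"roll":0,"fingers":0.18}])

```text
time_s: 6.72
eef_pos: [0.5765, 0.006, 0.1787]
orientation: [0.001, -0.209, 0.978, -0.0]
contact_force: [0.0, 1.3, 0.0]
grip_width: 0.0154
gripper_force: 0.0
```

```bash
python3 - <<'E'
from h import *
s=robot.state();print(s["eef_pos"],s["contact_force"],s["ft_torque"],s["grip_width"],s["gripper_force"])
E
```

```text
[0.57651357 0.00596304 0.17869697] [0.00847869 1.33106469 0.04707796] [ 0.00843404 -0.00407175 -0.01346873] 0.015366577739574278 0.0
```

Emit:
carry_out(series=[{"dx":0,"dy":0,"dz":0,"roll":0.1,"fingers":0.18},{"dx":0,"dy":0,"dz":0.05,"roll":0.2,"fingers":0.18},{"dx":0,"dy":0,"dz":0.1,"roll":0.3,"fingers":0.18},{"dx":0,"dy":0,"dz":0.1,"roll":0.4,"fingers":0.18},{"dx":0,"dy":0,"dz":0.15,"roll":0.5,"fingers":0.18},{"dx":0,"dy":0,"dz":0.15,"roll":0.6,"fingers":0.18},{"dx":0,"dy":0,"dz":0.2,"roll":0.7,"fingers":0.18},{"dx":0,"dy":0,"dz":0.2,"roll":0.8,"fingers":0.18},{"dx":0,"dy":0,"dz":0.2,"roll":0.9,"fingers":0.18},{"dx":0,"dy":0,"dz":0.2,"roll":1.0,"fingers":0.18},{"dx":0,"dy":0,"dz":0.2,"roll":1.1,"fingers":0.18},{"dx":0,"dy":0,"dz":0.2,"roll":1.2,"fingers":0.18}])

```text
time_s: 7.72
eef_pos: [0.5766, 0.0053, 0.1764]
orientation: [0.001, 0.382, 0.924, 0.0]
contact_force: [1.8, -3.2, -5.4]
grip_width: 0.0157
gripper_force: 8.7
```

```bash
python3 - <<'E'
from h import *
s=robot.state();M=tcpR(s);print(s["eef_pos"],np.arctan2(M[1,0],M[0,0]),s["contact_force"],s["ft_torque"],s["grip_width"],s["gripper_force"],s["q"][5])
E
```

```text
[0.57656886 0.00534781 0.1763967 ] 2.3575254176896454 [ 1.78511835 -3.17327303 -5.37175853] [-0.50813189 -0.53589239  0.23062457] 0.015713608153232507 8.663548085605726 -0.8573217999711211
```

Emit:
carry_out(series=[{"dx":0,"dy":0,"dz":0,"roll":0.1,"fingers":0.18},{"dx":0,"dy":0,"dz":0.05,"roll":0.2,"fingers":0.18},{"dx":0,"dy":0,"dz":0.05,"roll":0.3,"fingers":0.18},{"dx":0,"dy":0,"dz":0.1,"roll":0.38,"fingers":0.18},{"dx":0,"dy":0,"dz":0.1,"roll":0.45,"fingers":0.18},{"dx":0,"dy":0,"dz":0.1,"roll":0.5,"fingers":0.18},{"dx":0,"dy":0,"dz":0.1,"roll":0.5,"fingers":0.18}])

```text
time_s: 8.3
eef_pos: [0.5763, 0.0052, 0.1753]
orientation: [0.001, 0.598, 0.802, 0.0]
contact_force: [-0.5, -4.8, -1.4]
grip_width: 0.0153
gripper_force: 6.5
```

```bash
python3 - <<'E'
from h import *
s=robot.state();M=tcpR(s);print(s["eef_pos"],np.arctan2(M[1,0],M[0,0]),s["contact_force"],s["ft_torque"],s["grip_width"],s["gripper_force"],s["q"][5])
E
```

```text
[0.57631947 0.00520115 0.175301  ] 1.8601832272481937 [-0.54353341 -4.82008586 -1.39787591] [-0.77222435 -0.18650488  0.12612852] 0.015330754211083718 6.542819195310585 -0.36006102964499126
```

Emit:
carry_out(series=[{"dx":0,"dy":0,"dz":0,"roll":0.05,"fingers":0.18},{"dx":0,"dy":0,"dz":0,"roll":0.1,"fingers":0.18},{"dx":0,"dy":0,"dz":0,"roll":0.1,"fingers":0.18},{"dx":0,"dy":0,"dz":0,"roll":0.0,"fingers":0.4},{"dx":0,"dy":0,"dz":0,"roll":0.0,"fingers":0.5},{"dx":0,"dy":0,"dz":-2,"roll":0.0,"fingers":0.5},{"dx":0,"dy":0,"dz":-5,"roll":-0.1,"fingers":0.5},{"dx":-1,"dy":0,"dz":-8,"roll":0.1,"fingers":0.5},{"dx":-3,"dy":0,"dz":-9.5,"roll":0.3,"fingers":0.8},{"dx":-4,"dy":0,"dz":-9.5,"roll":0.44,"fingers":0.8},{"dx":-4,"dy":0,"dz":-9.5,"roll":0.44,"fingers":0.8},{"dx":-4,"dy":0,"dz":-9.5,"roll":0.44,"fingers":0.8}])

```text
time_s: 9.3
eef_pos: [0.5876, -0.0329, 0.2703]
orientation: [0.0, 0.761, 0.649, 0.001]
contact_force: [-0.1, -0.2, 0.3]
grip_width: 0.068
gripper_force: 0.0
```

```bash
python3 - <<'E'
from h import *
s=robot.state();M=tcpR(s);print(s["eef_pos"],np.arctan2(M[1,0],M[0,0]))
im=camera("wrist");cv2.imwrite("pics/w5.png",im);cv2.imwrite("pics/w5c.png",cv2.resize(im[0:200,220:420],None,fx=3,fy=3,interpolation=0))
E
```

```text
[ 0.58761173 -0.03294974  0.27025763] 1.41276934517738
```

View pics/w5c.png

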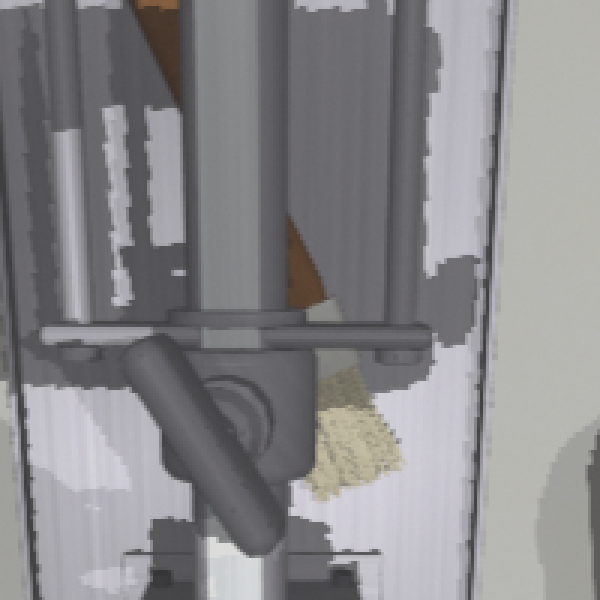

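```bash
cat >>h.py <<'E'
yd=np.array([.152,.988,0]);xd=np.array([.988,-.152,0]);zz=np.array([0,0,1.])
O=np.array([.5805,.0055,.125])
def col(c,x,z,row):  # column where line parallel to spit at lateral x, height z (rel. axis) crosses row
    a,b=[np.array(proj(c,O+x*xd+z*zz+t*yd)) for t in(.03,.13)]
    return a[0]+(b[0]-a[0])*(row-a[1])/(b[1]-a[1])
E
python3 - <<'E'
from h import *
c=calibration("wrist")
a=onz(c,269.3,118.3,.191);b=onz(c,307.3,178.3,.191);m=(a+b)/2;print(np.linalg.norm(a-b),m,"bar yaw",np.arctan2(*(a-b)[1::-1]),"turned",.425+np.pi-np.arctan2(*(a-b)[1::-1]))
print("head lateral",(m-O)@xd,"y",(m-O)@yd)
g=cv2.imread("pics/w5.png").mean(2).astype(int)
for r in (10,25,80,95):
    print(r,g[r,225:255].tolist(),g[r,276:322].tolist(),g[r,340:372].tolist())
    print(" axis",col(c,0,0,r),[(t,round(col(c,-.045*np.cos(t),-.045*np.sin(-t),r)-col(c,0,0,r),1),round(col(c,.045*np.cos(t),.045*np.sin(-t),r)-col(c,0,0,r),1)) for t in(-.2,-.1,0,.1)],[(t,round(col(c,.0115*np.sin(t),.0115,r)-col(c,0,0,r),2)) for t in(-.2,-.1,0)])
E
```

```text
0.04712246460809595 [0.57594539 0.00612687 0.191     ] bar yaw 1.9585610445790458 turned 1.6080316090107472
head lateral -0.004595238547939509 y -7.295432096606337e-05
10 [106, 102, 92, 86, 87, 93, 102, 105, 108, 101, 89, 90, 96, 100, 106, 107, 103, 98, 95, 87, 82, 97, 107, 106, 108, 107, 107, 107, 108, 109] [58, 57, 58, 61, 69, 76, 82, 86, 100, 124, 135, 133, 132, 132, 132, 130, 134, 135, 135, 136, 137, 136, 137, 137, 138, 137, 134, 133, 132, 123, 108, 102, 100, 98, 95, 92, 88, 86, 82, 83, 99, 109, 110, 110, 109, 109] [111, 108, 109, 109, 111, 112, 111, 111, 113, 115, 104, 86, 81, 90, 95, 102, 109, 109, 106, 101, 98, 95, 103, 112, 148, 179, 185, 184, 185, 184, 181, 179]
 axis 297.62854314561275 [(-0.2, np.float64(-55.2), np.float64(58.7)), (-0.1, np.float64(-57.1), np.float64(58.9)), (0, np.float64(-58.6), np.float64(58.6)), (0.1, np.float64(-59.4), np.float64(57.6))] [(-0.2, np.float64(-3.76)), (-0.1, np.float64(-2.22)), (0, np.float64(-0.66))]
25 [107, 105, 94, 85, 86, 85, 85, 84, 96, 107, 100, 89, 90, 95, 100, 106, 108, 102, 98, 92, 86, 87, 101, 105, 106, 106, 106, 106, 107, 108]
[... 1521 characters left out ...]
 163, 183, 186, 169, 155, 141, 119, 97, 99, 107, 105, 105] [86, 86, 86, 84, 85, 78, 71, 75, 81, 87, 101, 123, 134, 131, 130, 130, 131, 130, 132, 132, 132, 133, 135, 133, 132, 134, 135, 134, 133, 133, 119, 103, 100, 98, 96, 93, 89, 86, 81, 71, 61, 62, 69, 68, 69, 69] [106, 106, 109, 110, 111, 111, 111, 110, 91, 78, 88, 94, 100, 105, 106, 107, 102, 98, 95, 105, 111, 112, 111, 109, 110, 111, 109, 110, 111, 111, 111, 111]
 axis 299.0376719157723 [(-0.2, np.float64(-51.4), np.float64(54.7)), (-0.1, np.float64(-53.2), np.float64(54.9)), (0, np.float64(-54.5), np.float64(54.5)), (0.1, np.float64(-55.4), np.float64(53.6))] [(-0.2, np.float64(-3.5)), (-0.1, np.float64(-2.07)), (0, np.float64(-0.62))]
```

```bash
python3 -c "
from workcell import robot
print(robot.finish_job())"
```

```text
the job is handed in; nothing more can be done
None
```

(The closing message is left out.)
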